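# Clamp the hardwood block in the drill jig

## Task

Clamp the dark wooden block in the drill jig so that it can be drilled: push the steel clamp strap round with the back of a finger until it meets its stop pin, with its nose over the block, then push the cam lever fully down so that the strap bears on the block. Only push, without forcing: grip and lift nothing, and leave the block lying in its place against the fence and the tools and parts round about where they are.

Things in the scene. Friction and masses are not known exactly. Their poses are not given: they have to be found in the camera images.
- jig: the drill jig, fixed to the bench: steel plate 200 (x) x 260 (y) x 18 mm. Origin: centre of its underside. In its frame, mm: block bed at y -75 to -15; fence 22 mm high on the plate along y -82; end stop at x 97; bush plate (top z 78) over the block at x 45 to 85, y -111 to -27; clamp stud at (0, 45); 10 mm stop pin for the strap at (21, 10), top z 66
- block: the loose dark hardwood block, 180 (x) x 60 (y) x 35 mm high, about 0.3 kg, lying on the plate along the fence, its top 53 mm above the bench. Origin: centre of its underside.
- strap: the clamp strap, a dark steel bar 171 mm long, 32 mm wide (24 mm over the last 30 mm at the nose), 16 mm thick, underside 60 mm above the bench. Origin: on its underside at the heel screw. Nose along its -y: stud axis at y -40, nose end at y -145 mm. A button under the nose clears the block by 4 mm while the lever is up; the nose dips 4 mm on to it as the lever goes down
- strap_nose (a point): point on the strap's top face, on its centre line, 90 mm from the stud axis and 15 mm short of the nose end.
- stud (a point): point on the stud's vertical axis, 76 mm above the bench at the strap's top face: the axis about which strap and lever together swing.
- swing (a joint): angle of the strap about the stud, rad: 0 = against its stop pin, nose over the middle of the block, along the jig's -y. It grows as the strap swings away, clockwise seen from above (1.57: nose along the jig's -x), so it closes counter-clockwise. Light friction, about 2 N at the nose; it stays where it is left
- lever_pin (a point): the cam lever's hinge axis, a level pin across the top of the stud, 95 mm above the bench.
- grip: the cam lever's flat black plastic grip, 62 mm long (its y), 26 mm wide (x), 11 mm thick (z). Origin: its centre, 87 mm from the pin; the lever ends 118 mm from the pin. Its +y points away from the pin, its +z is the face to push. The lever swings with the strap and always points away from the nose, over the strap's heel
- lever (a joint): cam lever angle, rad: at 0 it stands 80 deg above level, leaning slightly away from the nose; it grows as the lever is pushed down and away from the nose; fully down is 1.22 (10 deg above level, against its stop). It stays where it is left; pushing takes about 3 to 6 N at the grip. Fully clamped within 0.1 rad of the stop
- bush: loose steel drill bush standing on the jig's plate, 26 mm across and 26 mm high; leave alone. Origin: centre of underside.
- tin: open metal tin, 72 mm across, 75 mm high, beside the fence side of the jig; leave alone.
- screwdriver: screwdriver lying on the bench beyond the lever's side of the jig; leave alone.
- offcut: small dark wood offcut, 75 x 45 x 35 mm, on the bench; leave alone.
- oil: grey plastic oil bottle, 56 mm across, 150 mm tall, behind the fence side of the jig; leave alone.
- hammer: hammer lying on the bench left of the robot; leave alone.
- wrench: wrench lying on the bench right of the robot; leave alone.
Not all that is in view belongs to the job. What is shaped like the block but pink is not meant.

How it is judged:
On the way, in this order (a step that is already met when the one before it is completed fails the run):
1. the strap is swung over the block to its stop with the lever still up (value of joint swing below 0.08 rad and value of joint lever below 0.6 rad), for 0.2 s.
2. the cam lever is fully down and the strap bears on the block (value of joint swing below 0.08 rad and value of joint lever above 1.1 rad and contact force between strap and block above 8 N), for 0.2 s.
At the end, for the whole second after the job is handed in: strap within 0.08 rad of its stop pin, lever pushed past 1.1 rad (within 0.12 rad of its stop), strap pressing on the block with more than 8 N, block at rest within 12 mm of where it lay (all of step 2 and distance of block from where it was at the start of the episode below 0.012 m and linear speed of block below 0.01 m/s and velocity of joint lever below 0.05 rad/s); the robot touches nothing.
It fails at once if the block is lifted, carried or knocked more than 15 mm out of its place (distance of block from where it was at the start of the episode above 0.015 m).
It fails at once if the strap, the lever grip or the block is gripped or forced (more than 60 N from the fingers) (contact force between the fingers and strap above 60 N or contact force between the fingers and grip above 60 N or contact force between the fingers and block above 60 N).
It fails at once if a bystander is moved more than 25 mm (distance of any of bush, tin, screwdriver, offcut, oil, hammer, wrench from where it was at the start of the episode above 0.025 m).
It also fails if it takes over 54 s, if anything falls off the work surface, if the arm or the gripper's body presses on something with over 40 N, if the wrist force passes 120 N, or if a joint passes its speed limit or range.

## Robot

A 6-joint arm with a two-finger parallel gripper is mounted at the origin on the work surface. World frame = base frame: x ahead of the robot, y to its left, z up, the work surface at z = 0. Lengths are in m, angles in rad, forces in N, time in s.
With the tool pointing down it reaches from about 0.375 to 0.9 m from the base axis. Payload 3.1 kg.
Tool frame: the origin (TCP) lies at the very end of the fingers, on their centre line; the grasp point (between the pads) lies 19 mm behind it; x points along the fingers, y is the direction in which the jaws open and shut, and the axes are right-handed (so a half turn about x gives the same grasp; the last joint's range is limited). The gripper opens to 85 mm and grips with 20 to 120 N. Pads are 22 mm wide; open, the fingers measure 114 mm over their backs; the gripper's body (76 mm by 85 mm) begins 54 mm behind the grasp point. The pads swing forward as they close: fully open they stand 13 mm farther back than shut.
Start: joints at [-1.401, 0.527, 1.433, -0, 1.181, -0.178], TCP at [0.214, -0.587, 0.231] pointing down, gripper open.
Joint ranges: [-3.08, 3.08], [-0.75, 2.2], [0.22, 2.44], [-1.43, 4.57], [0, 2.65], [-2.85, 2.85]. Speed limits (rad/s): [2.79, 2.79, 3.14, 3.14, 3.14, 3.14].

## Interface

Orientations are given as a unit quaternion [x, y, z, w].
In Python, from station import manip gives the robot as it stands.
- The arm moves only by the shell command python3 -m jog 'ROWS' [FORCE]. ROWS is a JSON object of lists of equal length, an entry for each row: "linear": the shift along the tool's x, y, z in cm, a list of three; "twist": the turn about the tool's x in rad; "claw": the opening, from -1 (shut) to 1 (fully open). A call has 1 to 20 rows; each row is the pose to reach, as a shift and turn from the pose commanded when the call began, along the tool's axes at that moment; what a row does not reach only later rows make up. A row lasts 1/12 s, in which the tool goes at most 41.7 mm and 7.16 degrees, less where a joint would pass 70% of its speed; a pose out of reach is approached as far as the arm can. A call with a gripper value outside its range is refused whole. The fingers move at their own pace and stop on an object; FORCE is the grip in N (left out, the last holds). Time passes only in rows, so rows that repeat a pose let the fingers close. It gives the time, the measured TCP pose, the force and the opening at its end, in the units of the state.
- manip.sense(): the state, without advancing time (a new reading comes with each control period).
- manip.snapshot(name): name is "scene" or "top" or "wrist"; returns a dict with "pixels" (480x640x3 uint8, red, green, blue), "camera_matrix" (3x3 intrinsics, pixels), "R" (3x3) and "t" (3): a world point X has camera coordinates R X + t. Camera axes: x right, y down, z forward; pixel columns grow to the right and rows downward; lengths in m; the calibration is good to about 2 mm. A picture is of the moment at which its call begins. There is no depth.
- manip.sign_off(): hands the job in, once; it reports no verdict.
The state is a dict: "t": time; "q": joint angles; "qd": joint speeds; "tau": joint torques, N m; "tcp_pos": TCP position; "tool_rot": TCP orientation; "force": force on the tool from outside, world axes, zero at the start; "ft_torque": the same for the moment, N m; "finger_gap": opening from 0.0 (shut) to 1.0 (fully open).
Only numpy, scipy, OpenCV 4.12 (cv2) and the standard library are available. Lean on these libraries where they do the work, as an engineer would, in place of code of your own. Each camera call takes 0.05 s, during which the arm holds its last target.

## Working session

There is one attempt and no reset: what is moved stays moved. The work goes in short steps, Python scripts to look and compute and a shell command to move; the robot and the scene stay as the last step left them, time stands still between calls to the robot, and variables do not carry over. Pictures are saved under pics/ and viewed, and the job is handed in when it is done.

```bash
ls; mkdir -p pics; python3 - <<'E'
from station import manip
import cv2,numpy as np
s=manip.sense();print({k:np.round(v,3) for k,v in s.items()})
for n in["scene","top","wrist"]:
    d=manip.snapshot(n);cv2.imwrite(f"pics/{n}0.png",d["pixels"][:,:,::-1]);np.savez(f"pics/{n}0.npz",**d)
    print(n,np.round(d["camera_matrix"],1).tolist(),np.round(-d["R"].T@d["t"],3),np.round(d["R"],3).tolist())
E
```

```text
pics
{'t': np.float64(0.0), 'q': array([-1.4  ,  0.528,  1.434,  0.   ,  1.181, -0.179]), 'qd': array([ 0.001, -0.001, -0.001,  0.   , -0.   , -0.   ]), 'tau': array([-1.0000e-03, -4.4235e+01, -1.7803e+01, -0.0000e+00,  8.0000e-03,
        0.0000e+00]), 'tcp_pos': array([ 0.214, -0.587,  0.23 ]), 'tool_rot': array([ 0.696,  0.123, -0.696,  0.122]), 'force': array([-0.265, -0.121,  0.199]), 'ft_torque': array([ 0.07 ,  0.036, -0.034]), 'finger_gap': np.float64(0.999)}
scene [[469.3, 0.0, 322.8], [0.0, 469.3, 242.3], [0.0, 0.0, 1.0]] [1.562 0.086 0.927] [[-0.054, 0.998, -0.013], [0.628, 0.024, -0.778], [-0.777, -0.051, -0.628]]
top [[545.6, 0.0, 321.0], [0.0, 545.6, 233.6], [0.0, 0.0, 1.0]] [0.433 0.032 1.494] [[-0.014, -1.0, 0.015], [-0.994, 0.012, -0.113], [0.113, -0.017, -0.993]]
wrist [[388.2, 0.0, 318.2], [0.0, 388.2, 234.7], [0.0, 0.0, 1.0]] [ 0.276 -0.564  0.374] [[0.342, -0.94, -0.002], [-0.907, -0.33, 0.261], [-0.246, -0.088, -0.965]]
```

View pics/scene0.png

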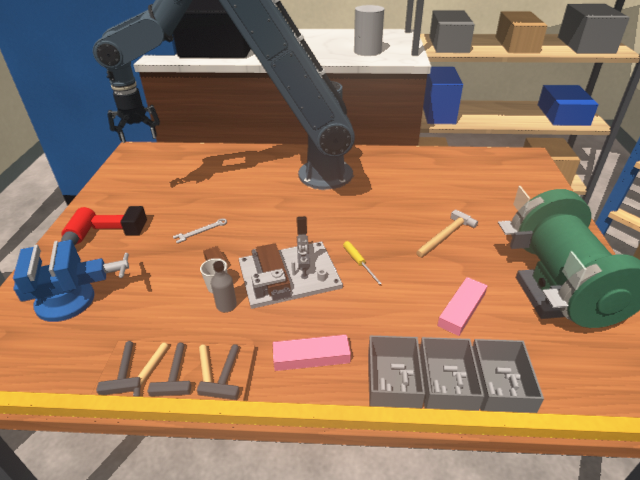

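View pics/top0.png

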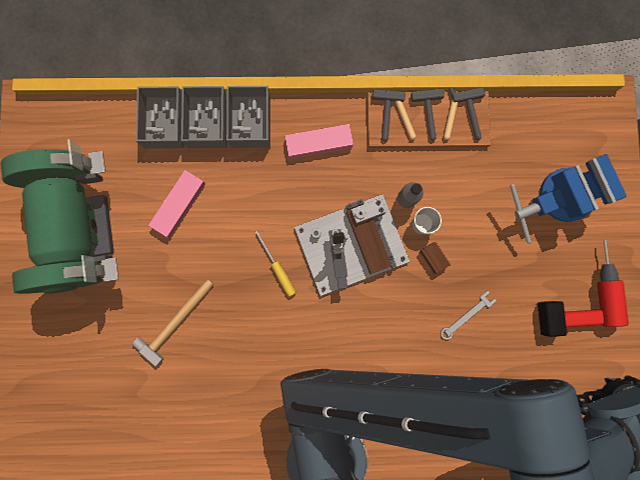

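```bash
python3 - <<'E'
import cv2
a=cv2.imread("pics/top0.png")[180:310,280:450];cv2.imwrite("pics/topz.png",cv2.resize(a,None,fx=4.5,fy=4.5,interpolation=cv2.INTER_CUBIC))
a=cv2.imread("pics/scene0.png")[200:320,180:390];cv2.imwrite("pics/scz.png",cv2.resize(a,None,fx=3.8,fy=3.8,interpolation=cv2.INTER_CUBIC))
E
```

```text
(no output)
```

View pics/topz.png

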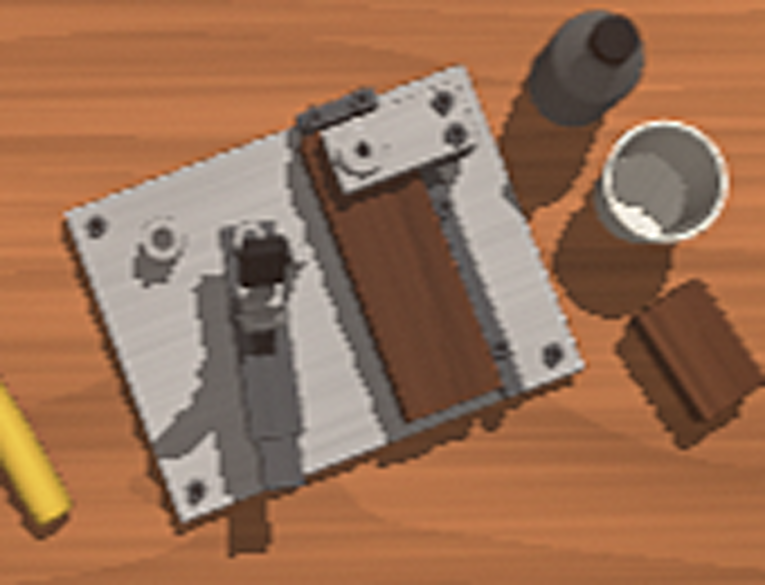

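View pics/scz.png

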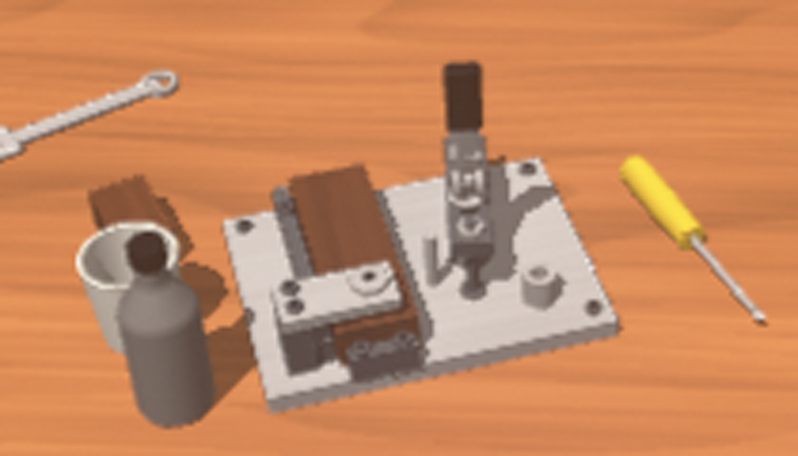

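View pics/wrist0.png

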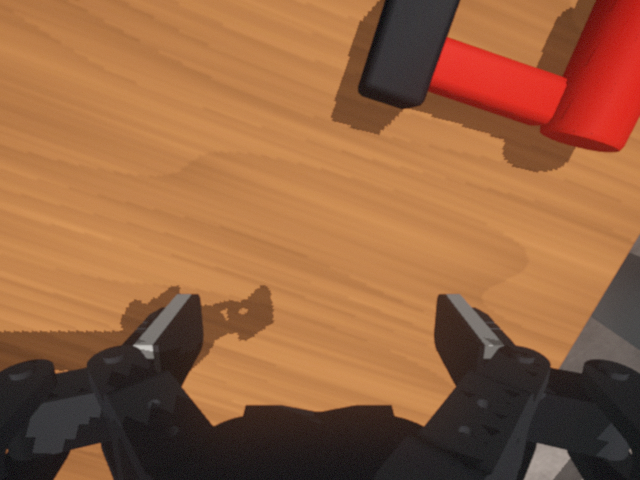

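```bash
cat > h.py <<'E'
import numpy as np
from scipy.spatial.transform import Rotation as Rn
def ray(d,u,v,z):
    K,R,t=d["camera_matrix"],d["R"],d["t"];c=-R.T@t
    r=R.T@np.linalg.solve(K,[u,v,1.]);return c+r*(z-c[2])/r[2]
def proj(d,X):
    p=d["camera_matrix"]@(d["R"]@np.asarray(X)+d["t"]);return p[:2]/p[2]
E
python3 - <<'E'
import cv2
from h import *
d=np.load("pics/top0.npz");z=lambda u,v,h:ray(d,279.6+u/4.5,179.6+v/4.5,h)
C=[z(65,213,.018),z(465,67,.018),z(583,368,.018),z(180,518,.018)]
for c in C:print(c.round(4))
print([np.linalg.norm(C[i]-C[i-3]).round(4) for i in range(4)])
c=np.mean(C,0);y=C[0]-C[1]+C[3]-C[2];x=C[0]-C[3]+C[1]-C[2]
print(c,np.degrees([np.arctan2(-y[0],y[1]),np.arctan2(x[1],x[0])]))
yaw=np.mean([np.arctan2(-y[0],y[1]),np.arctan2(x[1],x[0])])
M=lambda jx,jy,h:np.array([c[0]+jx*np.cos(yaw)-jy*np.sin(yaw),c[1]+jx*np.sin(yaw)+jy*np.cos(yaw),h])
st=M(0,.045,.076);print("stud",st)
n=z(281,483,.076);print("nose",n,np.linalg.norm(n-st))
v=(n-st);ang=np.arctan2(v[1],v[0]);a0=yaw-np.pi/2;print("swing",(a0-ang)%(2*np.pi), "yaw",yaw)
s=cv2.imread("pics/topz.png");s2=cv2.imread("pics/scene0.png");d2=np.load("pics/scene0.npz")
P=[M(a,b,h) for a,b,h in[(.1,.13,.018),(.1,-.13,.018),(-.1,-.13,.018),(-.1,.13,.018),(0,.045,.076),(.021,.01,.066),(.09,-.015,.053),(-.09,-.015,.053),(-.09,-.075,.053)]]+[n]
for p in P:
    u=proj(d,p);cv2.circle(s,tuple(int(i) for i in(u-[279.6,179.6])*4.5),4,(0,255,0),1)
    u=proj(d2,p);cv2.circle(s2,tuple(int(i) for i in u),1,(0,255,0),-1)
cv2.imwrite("pics/topc.png",s);cv2.imwrite("pics/scc.png",cv2.resize(s2[200:320,180:390],None,fx=3.8,fy=3.8,interpolation=cv2.INTER_CUBIC))
from station import manip
q=manip.sense();print(Rn.from_quat(q["tool_rot"]).as_matrix().round(3).tolist())
E
```

```text
[0.619  0.0801 0.018 ]
[ 0.706  -0.1648  0.018 ]
[ 0.5211 -0.2312  0.018 ]
[0.4346 0.013  0.018 ]
[np.float64(0.2599), np.float64(0.1964), np.float64(0.2591), np.float64(0.1963)]
[ 0.57014702 -0.0757143   0.018     ] [19.53226847 19.87559172]
stud [ 0.55497483 -0.03334917  0.076     ]
nose [ 0.45367968 -0.04460312  0.076     ] 0.10191839861743537
swing 1.8040479101570128 yaw 0.3438984557520334
[[-0.0, 0.342, -0.94], [0.002, -0.94, -0.342], [-1.0, -0.002, -0.0]]
```

View pics/topc.png

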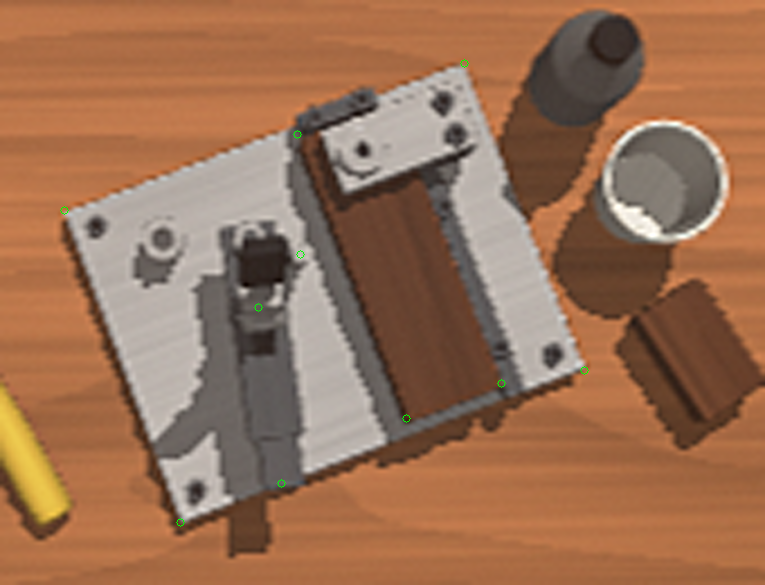

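View pics/scc.png

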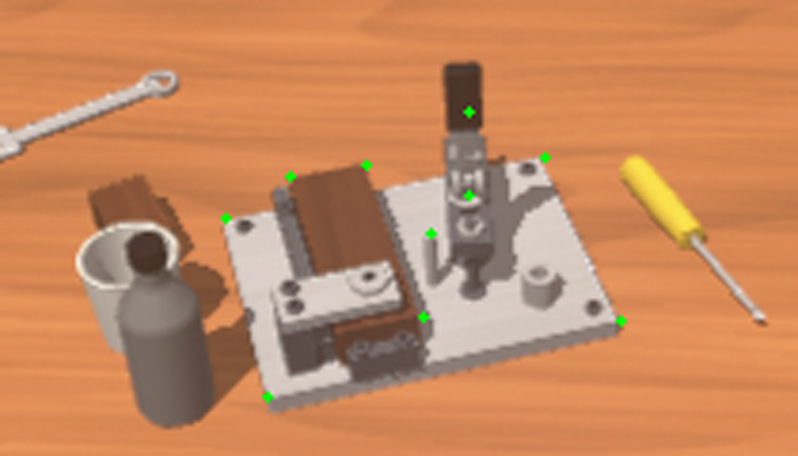

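```bash
python3 -m jog '{"linear":[[0,-3,-2.8],[0,-6,-5.5],[0,-9,-8.3],[0,-12,-11.1],[0,-15,-13.9],[0,-18,-16.7],[0,-21,-19.4],[0,-24,-22.2],[0,-27,-25],[0,-30,-27.8],[0,-33,-30.5],[0,-36,-33.3],[0,-39,-36.1],[0,-42,-38.9],[0,-45,-41.6],[0,-47,-43.5],[0,-47,-43.5],[0,-47,-43.5],[0,-47,-43.5],[0,-47,-43.5]],"twist":[0,0.05,0.1,0.15,0.2,0.24,0.24,0.24,0.24,0.24,0.24,0.24,0.24,0.24,0.24,0.24,0.24,0.24,0.24,0.24],"claw":[-1,-1,-1,-1,-1,-1,-1,-1,-1,-1,-1,-1,-1,-1,-1,-1,-1,-1,-1,-1]}'
python3 - <<'E'
from station import manip
from h import *
import cv2
s=manip.sense();print(s["tcp_pos"],s["q"],s["force"],s["finger_gap"]);print(Rn.from_quat(s["tool_rot"]).as_matrix().round(3).tolist())
d=manip.snapshot("wrist");cv2.imwrite("pics/w1.png",d["pixels"][:,:,::-1]);np.savez("pics/w1.npz",**d)
E
```

```text
t: 1.82
tcp_pos: [0.4613, 0.0021, 0.2312]
tool_rot: [-0.706, -0.038, 0.706, -0.038]
force: [-0.4, 0.5, 0.2]
finger_gap: 0.001
[0.46130529 0.00207221 0.23116343] [-2.38268866e-01  3.08849660e-01  1.82852306e+00 -4.34068824e-04
  1.00488845e+00  1.22534281e+00] [-0.35243738  0.488679    0.16281259] 0.0007364042149752299
[[-0.001, 0.107, -0.994], [-0.0, -0.994, -0.107], [-1.0, 0.0, 0.001]]
```

View pics/w1.png

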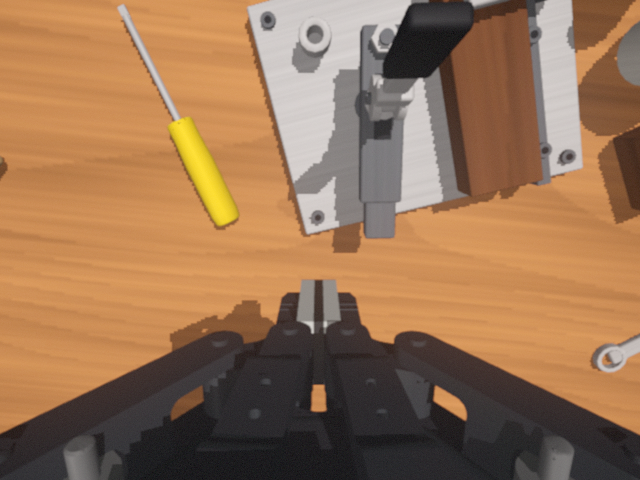

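```bash
python3 - <<'E'
from h import *
d=np.load("pics/w1.npz")
for p in[(366,237,.076),(396,236,.076),(361,202,.076),(400,202,.076),(382,130,.076),(362,30,.076),(400,32,.076)]:print(p,ray(d,*p).round(4))
for p in[(249,8,.018),(307,234,.018),(581,166,.018)]:print(p,ray(d,*p).round(4))
E
```

```text
(366, 237, 0.076) [ 0.4494 -0.0377  0.076 ]
(396, 236, 0.076) [ 0.4528 -0.0614  0.076 ]
(361, 202, 0.076) [ 0.477  -0.0299  0.076 ]
(400, 202, 0.076) [ 0.4803 -0.0601  0.076 ]
(382, 130, 0.076) [ 0.5323 -0.038   0.076 ]
(362, 30, 0.076) [ 0.5973 -0.0141  0.076 ]
(400, 32, 0.076) [ 0.5989 -0.0406  0.076 ]
(249, 8, 0.018) [0.6171 0.0758 0.018 ]
(307, 234, 0.018) [0.4311 0.0093 0.018 ]
(581, 166, 0.018) [ 0.5213 -0.2315  0.018 ]
```

```bash
python3 -m jog '{"linear":[[2,0,0],[4,0,0],[6,0,0],[8,0,0],[10,0,0],[12,0,0],[13.5,0,0],[14.5,0,0],[15.5,0,0],[16.3,0,0],[17,0,0],[17,0,0],[17,0,0]],"twist":[0,0,0,0,0,0,0,0,0,0,0,0,0],"claw":[-1,-1,-1,-1,-1,-1,-1,-1,-1,-1,-1,-1,-1]}'
cat > look.py <<'E'
import sys,cv2
from station import manip
from h import *
k=sys.argv[1]
s=manip.sense();print(s["t"],s["tcp_pos"].round(4),s["force"].round(1),s["q"].round(2))
for n,(a,b,c,e) in {"scene":(190,320,200,400),"wrist":(0,480,0,640),"top":(170,310,270,450)}.items():
    if n[0] not in sys.argv[2]: continue
    d=manip.snapshot(n);np.savez(f"pics/{n}{k}.npz",**d);i=d["pixels"][a:b,c:e,::-1];f=780/(e-c) if n!="wrist" else 1
    cv2.imwrite(f"pics/{n}{k}.png",cv2.resize(i,None,fx=f,fy=f,interpolation=cv2.INTER_CUBIC))
E
python3 look.py 2 sw
```

```text
t: 2.95
tcp_pos: [0.4617, 0.0026, 0.0612]
tool_rot: [-0.706, -0.038, 0.706, -0.038]
force: [-0.1, -0.5, -0.6]
finger_gap: -0.002
2.95 [0.4617 0.0026 0.0612] [-0.1 -0.5 -0.6] [-0.24  0.62  1.97 -0.    0.55  1.23]
```

View pics/scene2.png

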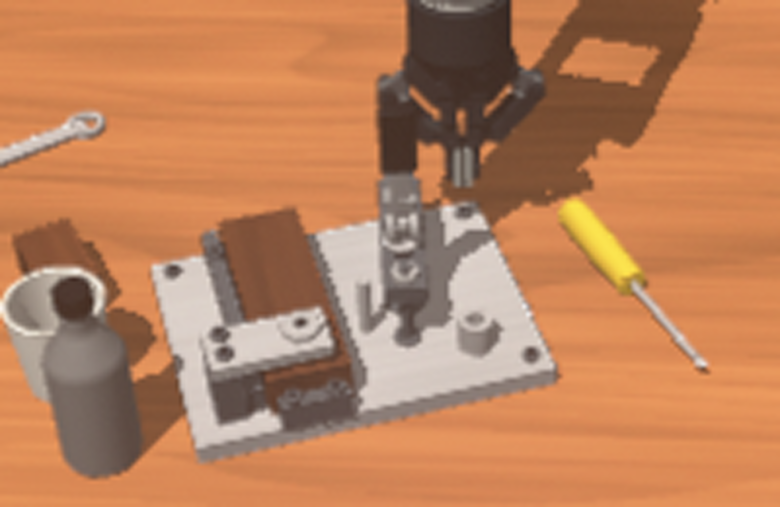

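View pics/wrist2.png

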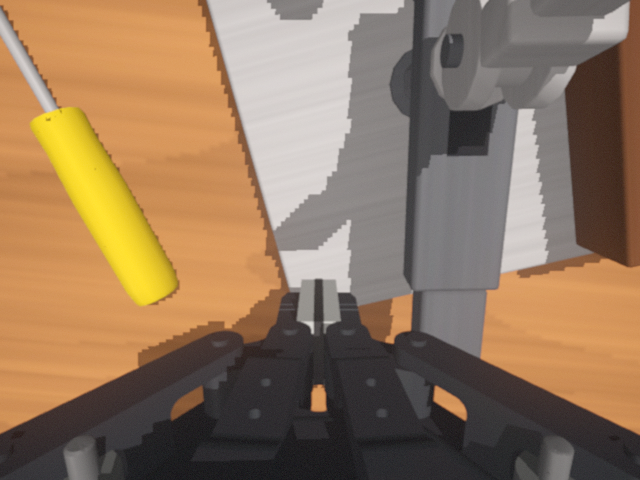

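```bash
cat > arc.py <<'E'
import sys
from station import manip
from h import *
S=np.array([.5535,-.0345]);yaw=.347
s0,s1,n,r,d=map(float,sys.argv[1:6])
q=manip.sense();R=Rn.from_quat(q["tool_rot"]).as_matrix();T=q["tcp_pos"][:2]
ty,tz=R[:2,1],R[:2,2];a=np.arctan2(ty[1],ty[0])
v=T-S;print("T",T,"z",q["tcp_pos"][2],"F",q["force"].round(1))
for s in np.linspace(s0,s1,int(n)):
    e=np.array([np.cos(yaw-np.pi/2-s),np.sin(yaw-np.pi/2-s)]);nn=np.array([-e[1],e[0]])
    D=S+r*e-d*nn-T;print(f"s{s:.2f} [0,{100*D@ty:.1f},{100*D@tz:.1f}] tw {a-(yaw-s):.2f}")
E
python3 arc.py 1.8 0.8 11 .088 .0285
```

```text
T [0.46213548 0.00279765] z 0.0617288108693243 F [-0.3 -0.2  0.3]
s1.80 [0,1.9,0.1] tw -0.01
s1.70 [0,2.8,0.4] tw -0.11
s1.60 [0,3.7,0.5] tw -0.21
s1.50 [0,4.7,0.6] tw -0.31
s1.40 [0,5.6,0.5] tw -0.41
s1.30 [0,6.5,0.4] tw -0.51
s1.20 [0,7.4,0.2] tw -0.61
s1.10 [0,8.3,-0.1] tw -0.71
s1.00 [0,9.1,-0.5] tw -0.81
s0.90 [0,9.9,-1.0] tw -0.91
s0.80 [0,10.6,-1.6] tw -1.01
```

```bash
python3 -m jog '{"linear":[[0,0.5,0],[0,1,0.1],[0,1.4,0.1],[0,1.9,0.1],[0,2.3,0.2],[0,2.8,0.4],[0,3.2,0.4],[0,3.7,0.5],[0,4.2,0.5],[0,4.7,0.6],[0,4.7,0.6]],"twist":[0,0,0,-0.01,-0.06,-0.11,-0.16,-0.21,-0.26,-0.31,-0.31],"claw":[-1,-1,-1,-1,-1,-1,-1,-1,-1,-1,-1]}'
python3 look.py 3 sw; python3 arc.py 1.5 0.5 11 .088 .0285
```

```text
t: 3.97
tcp_pos: [0.4611, -0.0452, 0.0614]
tool_rot: [0.692, 0.147, -0.692, 0.147]
force: [1.2, -0.1, -0.1]
finger_gap: -0.0
3.9667 [ 0.4611 -0.0452  0.0614] [ 1.2 -0.1 -0.1] [-0.34  0.62  1.97  0.    0.55  0.81]
T [ 0.46104187 -0.044732  ] z 0.06139350175749401 F [ 0.3 -0.3  0.5]
s1.50 [0,-0.0,-0.1] tw -0.00
s1.40 [0,0.9,0.2] tw -0.10
s1.30 [0,1.8,0.3] tw -0.20
s1.20 [0,2.7,0.4] tw -0.30
s1.10 [0,3.6,0.3] tw -0.40
s1.00 [0,4.5,0.2] tw -0.50
s0.90 [0,5.4,0.0] tw -0.60
s0.80 [0,6.3,-0.3] tw -0.70
s0.70 [0,7.1,-0.7] tw -0.80
s0.60 [0,7.9,-1.2] tw -0.90
s0.50 [0,8.7,-1.7] tw -1.00
```

View pics/scene3.png

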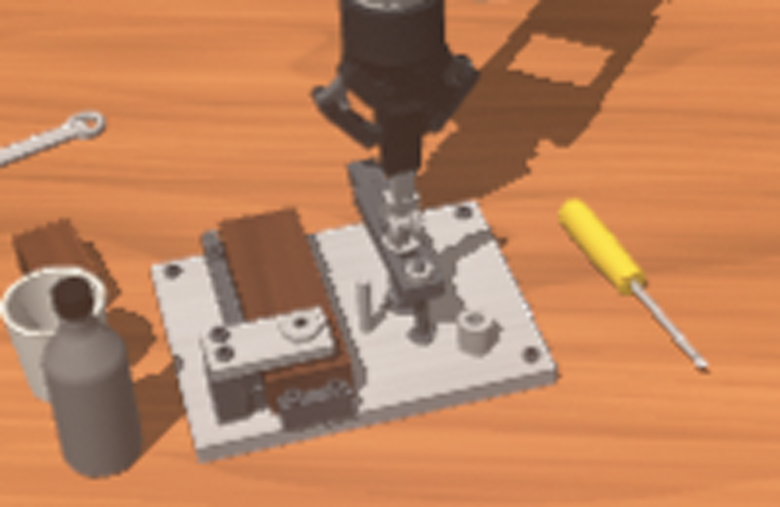

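View pics/wrist3.png

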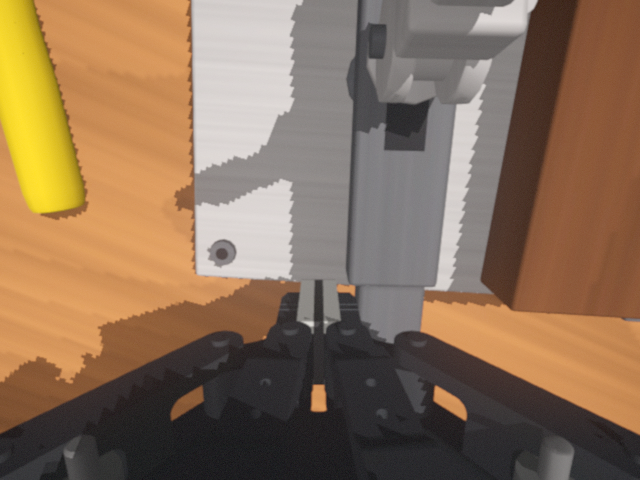

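```bash
python3 -m jog '{"linear":[[0,0.5,0.1],[0,0.9,0.2],[0,1.4,0.3],[0,1.8,0.3],[0,2.3,0.4],[0,2.7,0.4],[0,3.2,0.4],[0,3.6,0.3],[0,4.1,0.3],[0,4.5,0.2],[0,5,0.1],[0,5.4,0],[0,5.9,-0.1],[0,6.3,-0.3],[0,6.7,-0.5],[0,7.1,-0.7],[0,7.5,-0.9],[0,7.9,-1.2],[0,8.3,-1.4],[0,8.7,-1.7]],"twist":[-0.05,-0.1,-0.15,-0.2,-0.25,-0.3,-0.35,-0.4,-0.45,-0.5,-0.55,-0.6,-0.65,-0.7,-0.75,-0.8,-0.85,-0.9,-0.95,-1],"claw":[-1,-1,-1,-1,-1,-1,-1,-1,-1,-1,-1,-1,-1,-1,-1,-1,-1,-1,-1,-1]}'
python3 look.py 4 sw; python3 arc.py 0.5 -0.05 12 .088 .0285
```

```text
t: 5.73
tcp_pos: [0.5104, -0.1161, 0.061]
tool_rot: [-0.536, -0.462, 0.537, -0.46]
force: [-2.9, 1.2, -0.3]
finger_gap: 0.0
5.7333 [ 0.5104 -0.1161  0.061 ] [-2.9  1.2 -0.3] [-0.44  0.66  1.82 -0.    0.66 -0.29]
T [ 0.51183059 -0.11683415] z 0.06111118855442227 F [-0.1 -0.1  0.3]
s0.50 [0,0.0,0.0] tw 0.00
s0.45 [0,0.5,0.2] tw -0.05
s0.40 [0,0.9,0.3] tw -0.10
s0.35 [0,1.4,0.4] tw -0.15
s0.30 [0,1.8,0.4] tw -0.20
s0.25 [0,2.3,0.5] tw -0.25
s0.20 [0,2.7,0.5] tw -0.30
s0.15 [0,3.2,0.5] tw -0.35
s0.10 [0,3.7,0.4] tw -0.40
s0.05 [0,4.1,0.4] tw -0.45
s0.00 [0,4.6,0.3] tw -0.50
s-0.05 [0,5.0,0.2] tw -0.55
```

View pics/scene4.png

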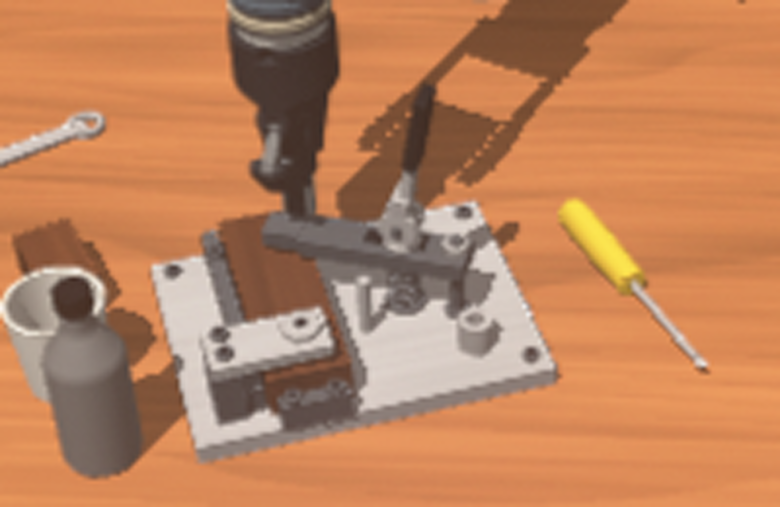

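View pics/wrist4.png

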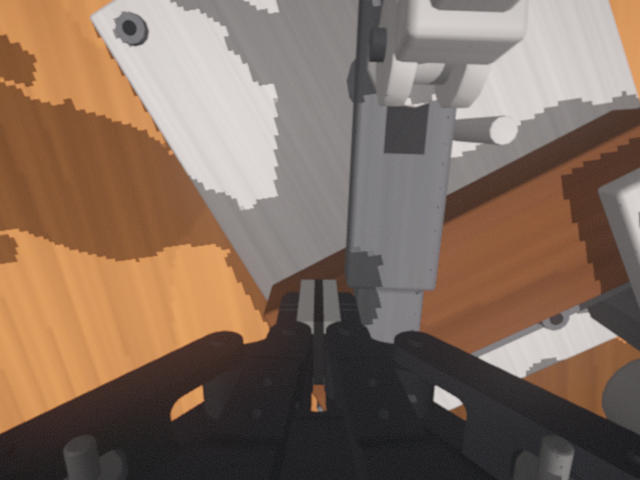

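```bash
python3 -m jog '{"linear":[[0,0.5,0.2],[0,0.9,0.3],[0,1.4,0.4],[0,1.8,0.4],[0,2.3,0.5],[0,2.7,0.5],[0,3,0.5],[0,3.3,0.5],[0,3.6,0.4],[0,3.9,0.4],[0,4.1,0.4],[0,4.1,0.4]],"twist":[-0.05,-0.1,-0.15,-0.2,-0.25,-0.3,-0.34,-0.38,-0.4,-0.43,-0.45,-0.45],"claw":[-1,-1,-1,-1,-1,-1,-1,-1,-1,-1,-1,-1]}'
python3 look.py 5 w
```

```text
t: 6.83
tcp_pos: [0.5516, -0.1267, 0.0611]
tool_rot: [0.42, 0.569, -0.42, 0.568]
force: [-1.6, -0.2, -0.4]
finger_gap: 0.003
6.8333 [ 0.5516 -0.1267  0.0611] [-1.6 -0.2 -0.4] [-0.42  0.7   1.71  0.    0.74 -0.72]
```

View pics/wrist5.png

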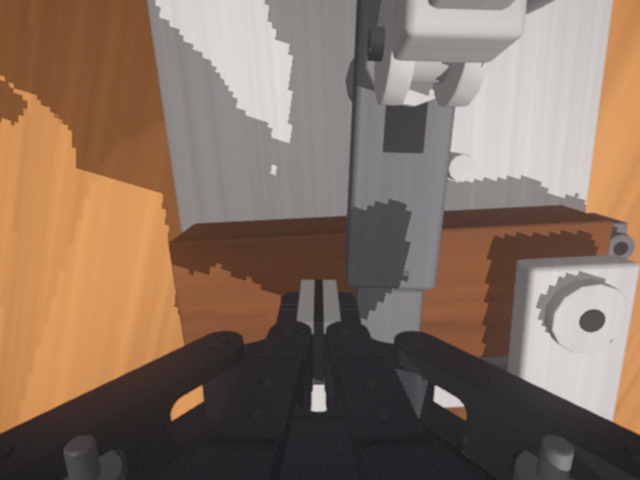

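```bash
python3 -m jog '{"linear":[[0,0.2,0],[0,0.35,0],[0,0.5,0],[0,0.5,0],[0,0.5,0]],"twist":[-0.02,-0.04,-0.05,-0.05,-0.05],"claw":[-1,-1,-1,-1,-1]}'
```

```text
t: 7.3
tcp_pos: [0.5571, -0.1257, 0.0614]
tool_rot: [0.406, 0.579, -0.406, 0.579]
force: [0.1, -0.4, 1.0]
finger_gap: -0.0
```

```bash
python3 -m jog '{"linear":[[0,0.1,0],[0,0.2,0],[0,0.2,0]],"twist":[0,0,0],"claw":[-1,-1,-1]}'
python3 -m jog '{"linear":[[0,0.1,0],[0,0.2,0],[0,0.2,0]],"twist":[0,0,0],"claw":[-1,-1,-1]}'
python3 look.py 6 w
```

```text
t: 7.55
tcp_pos: [0.5585, -0.1252, 0.0614]
tool_rot: [0.406, 0.579, -0.406, 0.579]
force: [-1.5, -2.3, 0.6]
finger_gap: 0.0
t: 7.8
tcp_pos: [0.5587, -0.125, 0.0614]
tool_rot: [0.405, 0.58, -0.407, 0.578]
force: [-6.0, -5.9, 3.1]
finger_gap: -0.003
7.8 [ 0.5587 -0.125   0.0614] [-6.  -5.9  3.1] [-0.41  0.7   1.69 -0.    0.75 -0.76]
```

View pics/wrist6.png

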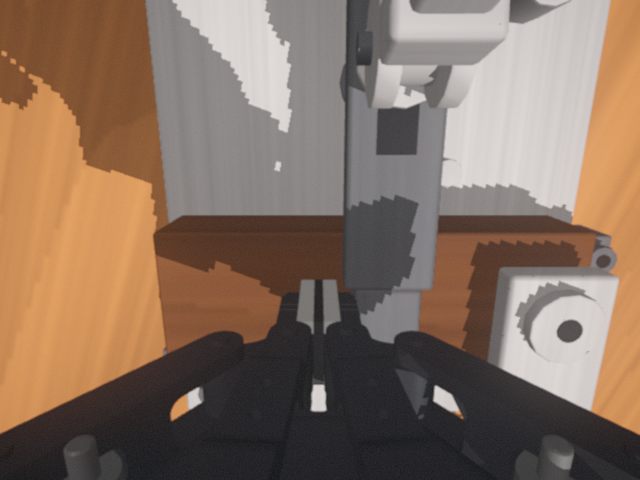

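```bash
python3 -m jog '{"linear":[[0,-0.8,0],[0,-1.6,0],[0,-2.2,0],[0,-2.2,0],[-2,-2.2,0],[-4,-2.2,0],[-6,-2.2,0],[-8,-2.2,0],[-10,-2.2,0],[-11,-2.2,0],[-11.7,-2.2,0],[-11.7,-2.2,0],[-11.7,-2.2,0]],"twist":[0,0,0,0,0,0,0,0,0,0,0,0,0],"claw":[-1,-1,-1,-1,-1,-1,-1,-1,-1,-1,-1,-1,-1]}'
python3 look.py 7 stw
cat > lev.py <<'E'
import sys
from station import manip
from h import *
S=np.array([.5535,-.0345]);yaw=.347;jy=np.array([-np.sin(yaw),np.cos(yaw)]);jx=np.array([jy[1],-jy[0]])
q=manip.sense();R=Rn.from_quat(q["tool_rot"]).as_matrix();T=q["tcp_pos"];v=T[:2]-S
print("jig x,w",v@jx,v@jy,"z",T[2],"yaw err",np.arctan2(R[1,1],R[0,1])-yaw,"F",q["force"].round(1))
r=.085
for w,z,l in [(-.025,.178,'pre')]+[(r*np.cos(e)-.0055*np.sin(e)-.011,.095+r*np.sin(e)+.0055*np.cos(e),round(np.degrees(e))) for e in np.radians(np.arange(80,0,-5))]:
    D=np.r_[S+w*jy,z]-T;print(l,(100*R.T@D).round(1),f"w {w:.3f} z {z:.3f}")
E
python3 lev.py
```

```text
t: 8.93
tcp_pos: [0.5394, -0.1315, 0.1779]
tool_rot: [0.406, 0.579, -0.406, 0.579]
force: [-0.2, 0.4, -0.3]
finger_gap: 0.0
8.9333 [ 0.5394 -0.1315  0.1779] [-0.2  0.4 -0.3] [-0.44  0.5   1.66  0.    0.97 -0.79]
jig x,w -0.046676179072208696 -0.08615591723941055 z 0.17705932507152408 yaw err 0.000895672972654693 F [ 0.4  0.6 -0.5]
pre [-0.1  4.7 -6.1] w -0.025 z 0.178
80 [-0.3  4.7 -8.4] w -0.002 z 0.180
75 [-0.1  4.7 -9.2] w 0.006 z 0.179
70 [ 0.   4.7 -9.9] w 0.013 z 0.177
65 [  0.3   4.7 -10.6] w 0.020 z 0.174
60 [  0.6   4.7 -11.3] w 0.027 z 0.171
55 [  0.9   4.7 -11.9] w 0.033 z 0.168
50 [  1.4   4.7 -12.6] w 0.039 z 0.164
45 [  1.8   4.7 -13.1] w 0.045 z 0.159
40 [  2.3   4.7 -13.7] w 0.051 z 0.154
35 [  2.9   4.7 -14.2] w 0.055 z 0.148
30 [  3.5   4.7 -14.6] w 0.060 z 0.142
25 [  4.1   4.7 -15. ] w 0.064 z 0.136
20 [  4.8   4.7 -15.3] w 0.067 z 0.129
15 [  5.5   4.7 -15.6] w 0.070 z 0.122
10 [  6.2   4.7 -15.8] w 0.072 z 0.115
5 [  6.9   4.7 -15.9] w 0.073 z 0.108
```

View pics/scene7.png

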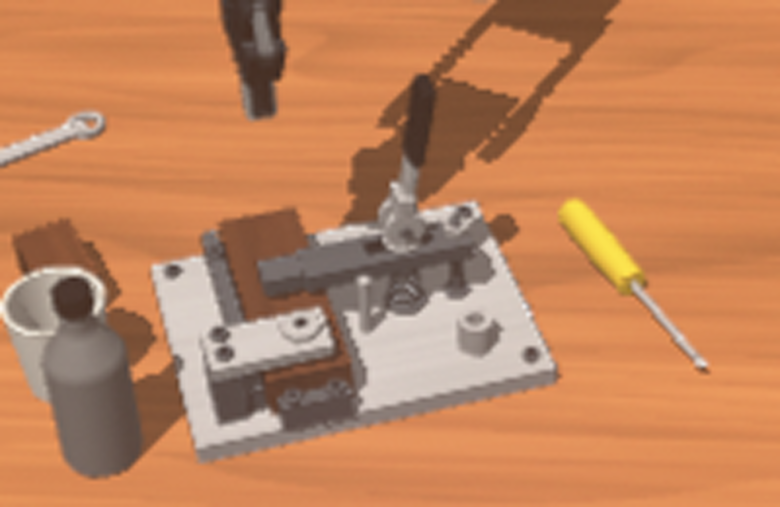

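View pics/wrist7.png

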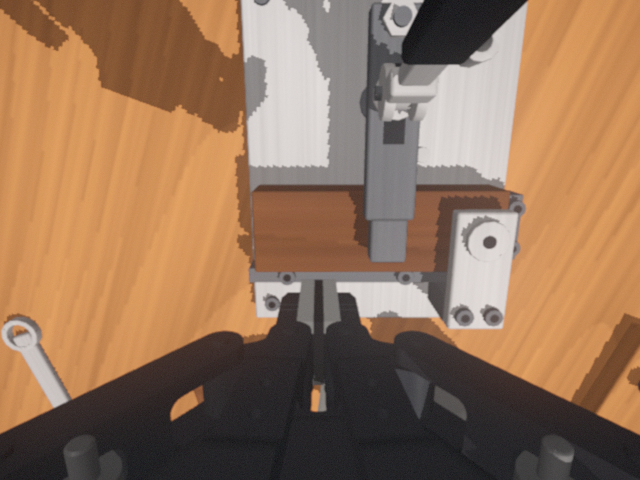

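View pics/top7.png

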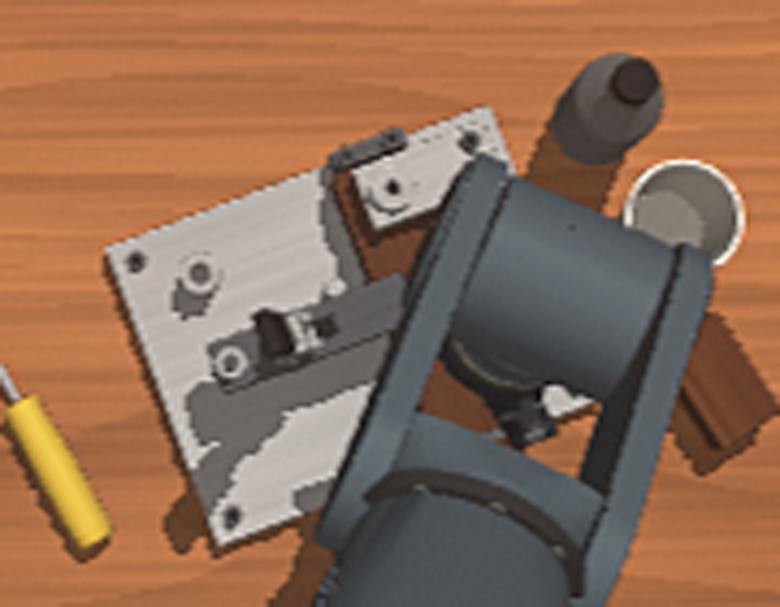

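```bash
python3 -m jog '{"linear":[[0,1,-0.5],[0,2,-1.5],[0,3,-3],[0,4,-4.5],[0,4.7,-5.5],[0,4.7,-6.1],[0,4.7,-6.1],[0,4.7,-6.1]],"twist":[0,0,0,0,0,0,0,0],"claw":[-1,-1,-1,-1,-1,-1,-1,-1]}'
python3 look.py 8 sw;python3 lev.py
```

```text
t: 9.75
tcp_pos: [0.5627, -0.0582, 0.1781]
tool_rot: [0.405, 0.579, -0.406, 0.579]
force: [-0.2, 0.7, -0.2]
finger_gap: 0.001
9.75 [ 0.5627 -0.0582  0.1781] [-0.2  0.7 -0.2] [-0.3   0.52  1.64 -0.    0.99 -0.65]
jig x,w 0.0005621582919630877 -0.02627663516932655 z 0.1782743802117347 yaw err 0.0004267578891385959 F [ 0.4 -0.2  0.5]
pre [ 0.  -0.1 -0.1] w -0.025 z 0.178
80 [-0.1 -0.1 -2.5] w -0.002 z 0.180
75 [-0.  -0.1 -3.2] w 0.006 z 0.179
70 [ 0.2 -0.1 -3.9] w 0.013 z 0.177
65 [ 0.4 -0.1 -4.6] w 0.020 z 0.174
60 [ 0.7 -0.1 -5.3] w 0.027 z 0.171
55 [ 1.  -0.1 -6. ] w 0.033 z 0.168
50 [ 1.5 -0.1 -6.6] w 0.039 z 0.164
45 [ 1.9 -0.1 -7.1] w 0.045 z 0.159
40 [ 2.4 -0.1 -7.7] w 0.051 z 0.154
35 [ 3.  -0.1 -8.2] w 0.055 z 0.148
30 [ 3.6 -0.1 -8.6] w 0.060 z 0.142
25 [ 4.2 -0.1 -9. ] w 0.064 z 0.136
20 [ 4.9 -0.1 -9.3] w 0.067 z 0.129
15 [ 5.6 -0.1 -9.6] w 0.070 z 0.122
10 [ 6.3 -0.1 -9.8] w 0.072 z 0.115
5 [ 7.  -0.1 -9.9] w 0.073 z 0.108
```

View pics/scene8.png

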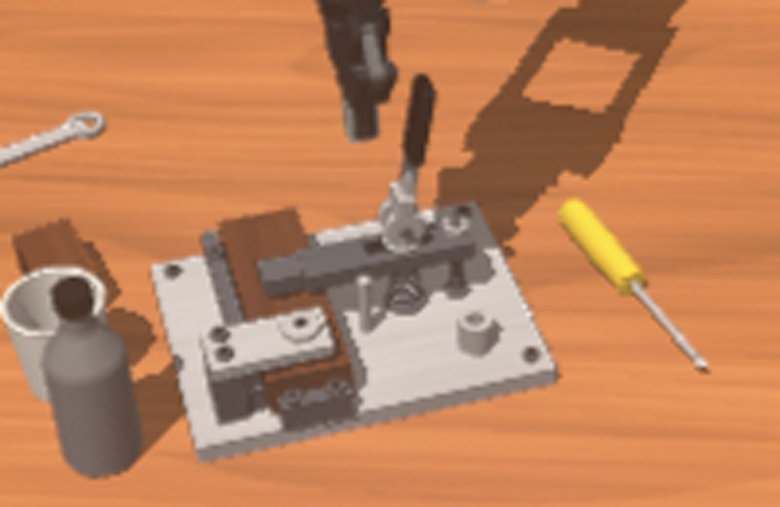

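View pics/wrist8.png

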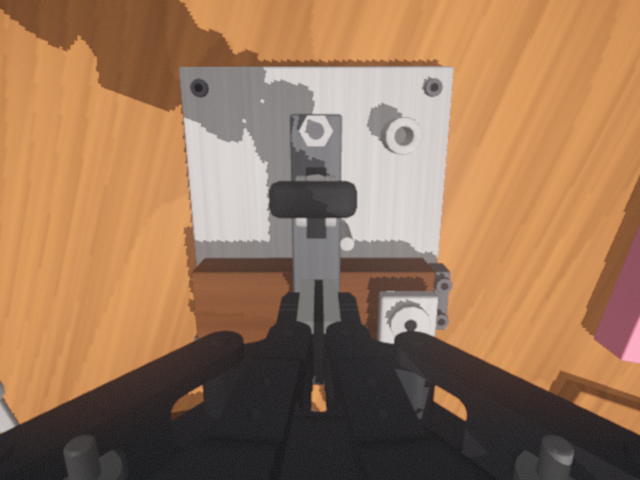

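```bash
python3 -m jog '{"linear":[[0,0,-0.7],[0,0,-1.4],[0,0,-2],[0,0,-2.5],[0,0,-3],[0,0,-3.4],[0.1,0,-3.7],[0.2,0,-4],[0.3,0,-4.3],[0.4,0,-4.6],[0.5,0,-5],[0.7,0,-5.3],[0.9,0,-5.7],[1,0,-6],[1.2,0,-6.3],[1.5,0,-6.6],[1.7,0,-6.9],[1.9,0,-7.1],[1.9,0,-7.1]],"twist":[0,0,0,0,0,0,0,0,0,0,0,0,0,0,0,0,0,0,0],"claw":[-1,-1,-1,-1,-1,-1,-1,-1,-1,-1,-1,-1,-1,-1,-1,-1,-1,-1,-1]}'
python3 look.py 9 sw;python3 lev.py|tail -10
```

```text
t: 11.43
tcp_pos: [0.5384, 0.0092, 0.1588]
tool_rot: [0.406, 0.579, -0.406, 0.579]
force: [0.2, 0.1, -0.8]
finger_gap: 0.001
11.4333 [0.5384 0.0092 0.1588] [ 0.2  0.1 -0.8] [-0.19  0.51  1.72  0.    0.91 -0.54]
50 [-0.5 -0.   0.7] w 0.039 z 0.164
45 [-0.  -0.   0.1] w 0.045 z 0.159
40 [ 0.5 -0.  -0.5] w 0.051 z 0.154
35 [ 1.1 -0.  -0.9] w 0.055 z 0.148
30 [ 1.7 -0.  -1.4] w 0.060 z 0.142
25 [ 2.3 -0.  -1.8] w 0.064 z 0.136
20 [ 3.  -0.  -2.1] w 0.067 z 0.129
15 [ 3.7 -0.  -2.4] w 0.070 z 0.122
10 [ 4.4 -0.  -2.6] w 0.072 z 0.115
5 [ 5.1 -0.  -2.7] w 0.073 z 0.108
```

View pics/scene9.png

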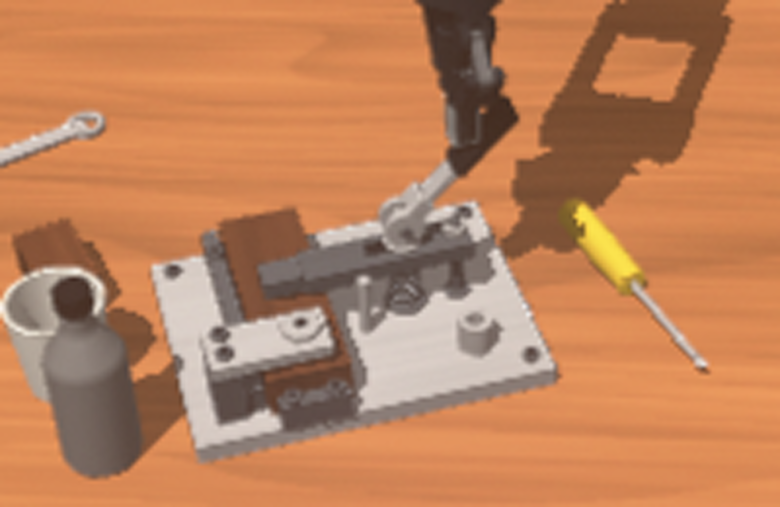

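View pics/wrist9.png

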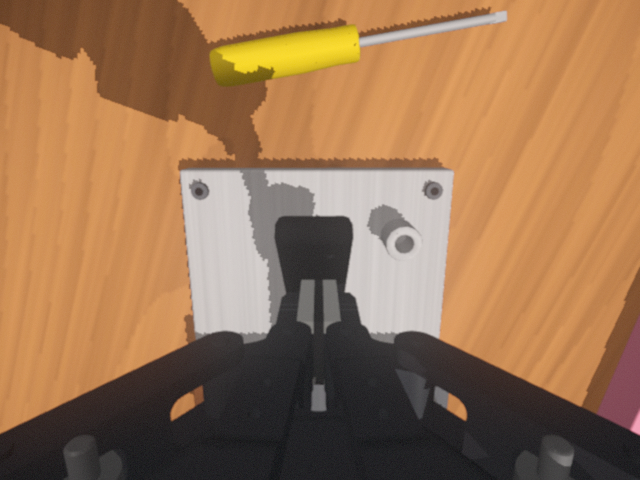

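```bash
python3 -m jog '{"linear":[[0.2,0,-0.2],[0.5,0,-0.5],[0.8,0,-0.7],[1.1,0,-0.9],[1.4,0,-1.2],[1.7,0,-1.4],[2,0,-1.6],[2.3,0,-1.8],[2.6,0,-1.9],[3,0,-2.1],[3.3,0,-2.2],[3.7,0,-2.4],[3.9,0,-2.4],[3.9,0,-2.4]],"twist":[0,0,0,0,0,0,0,0,0,0,0,0,0,0],"claw":[-1,-1,-1,-1,-1,-1,-1,-1,-1,-1,-1,-1,-1,-1]}'
python3 look.py 10 s;python3 lev.py|tail -4
```

```text
t: 12.7
tcp_pos: [0.5303, 0.0313, 0.1197]
tool_rot: [0.406, 0.579, -0.406, 0.579]
force: [-0.3, -0.9, 0.1]
finger_gap: 0.002
12.7 [0.5303 0.0313 0.1197] [-0.3 -0.9  0.1] [-0.15  0.57  1.77  0.    0.81 -0.5 ]
20 [-0.9 -0.   0.3] w 0.067 z 0.129
15 [-0.2 -0.  -0. ] w 0.070 z 0.122
10 [ 0.5 -0.  -0.2] w 0.072 z 0.115
5 [ 1.2 -0.  -0.4] w 0.073 z 0.108
```

View pics/scene10.png

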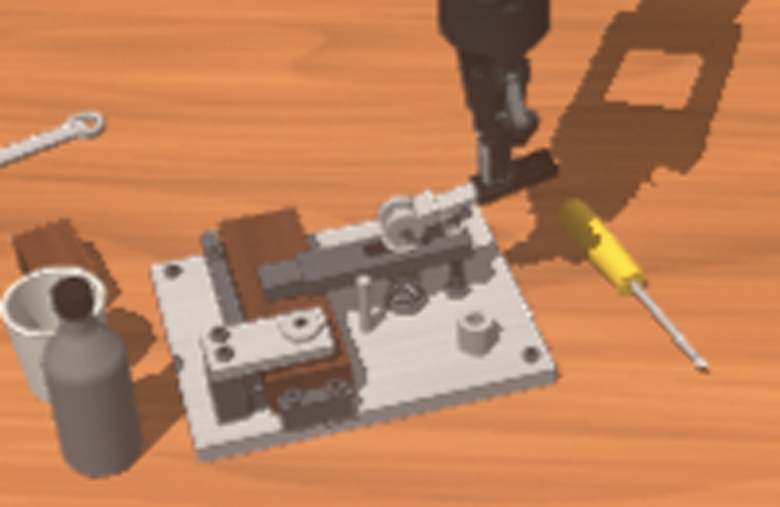

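Nearly down; now small downward steps until the stop answers.

```bash
python3 -m jog '{"linear":[[0.15,0,0],[0.3,0,0],[0.3,0,0]],"twist":[0,0,0],"claw":[-1,-1,-1]}'
python3 -m jog '{"linear":[[0.1,0,0],[0.2,0,0],[0.2,0,0]],"twist":[0,0,0],"claw":[-1,-1,-1]}'
```

```text
t: 13.0
tcp_pos: [0.5304, 0.0311, 0.1172]
tool_rot: [0.406, 0.579, -0.406, 0.579]
force: [-0.6, 0.6, 1.5]
finger_gap: -0.001
t: 13.25
tcp_pos: [0.5305, 0.031, 0.1152]
tool_rot: [0.406, 0.579, -0.406, 0.579]
force: [-1.0, 0.6, 3.0]
finger_gap: -0.001
```

```bash
python3 -m jog '{"linear":[[0.1,0,0],[0.2,0,0],[0.2,0,0]],"twist":[0,0,0],"claw":[-1,-1,-1]}'
python3 -m jog '{"linear":[[0.1,0,0],[0.2,0,0],[0.2,0,0]],"twist":[0,0,0],"claw":[-1,-1,-1]}'
```

```text
t: 13.5
tcp_pos: [0.5306, 0.0311, 0.1138]
tool_rot: [0.406, 0.579, -0.406, 0.579]
force: [-1.2, 1.2, 6.8]
finger_gap: 0.005
t: 13.75
tcp_pos: [0.5308, 0.0312, 0.1133]
tool_rot: [0.406, 0.579, -0.406, 0.579]
force: [-3.5, 2.5, 18.6]
finger_gap: 0.001
```

```bash
python3 -m jog '{"linear":[[0.1,0,0],[0.1,0,0],[0.1,0,0],[0.1,0,0]],"twist":[0,0,0,0],"claw":[-1,-1,-1,-1]}'
python3 -m jog '{"linear":[[-0.5,0,0],[-1.5,0,0],[-3,0,0],[-5,0,0],[-7,0,0],[-9,0,0],[-10,0,0],[-10,0,0],[-10,0,0],[-10,0,3],[-10,0,6],[-10,0,9],[-10,0,9],[-10,0,9]],"twist":[0,0,0,0,0,0,0,0,0,0,0,0,0,0],"claw":[-1,-1,-1,-1,-1,-1,-1,-1,-1,-1,-1,-1,-1,-1]}'
python3 look.py 11 sw
```

```text
t: 14.08
tcp_pos: [0.5308, 0.0313, 0.1131]
tool_rot: [0.406, 0.579, -0.405, 0.579]
force: [-5.8, 2.9, 23.2]
finger_gap: 0.001
t: 15.25
tcp_pos: [0.5609, -0.0549, 0.2084]
tool_rot: [0.406, 0.579, -0.407, 0.577]
force: [-0.5, 0.7, 0.6]
finger_gap: -0.004
15.25 [ 0.5609 -0.0549  0.2084] [-0.5  0.7  0.6] [-0.3   0.47  1.61  0.    1.06 -0.64]
```

View pics/scene11.png

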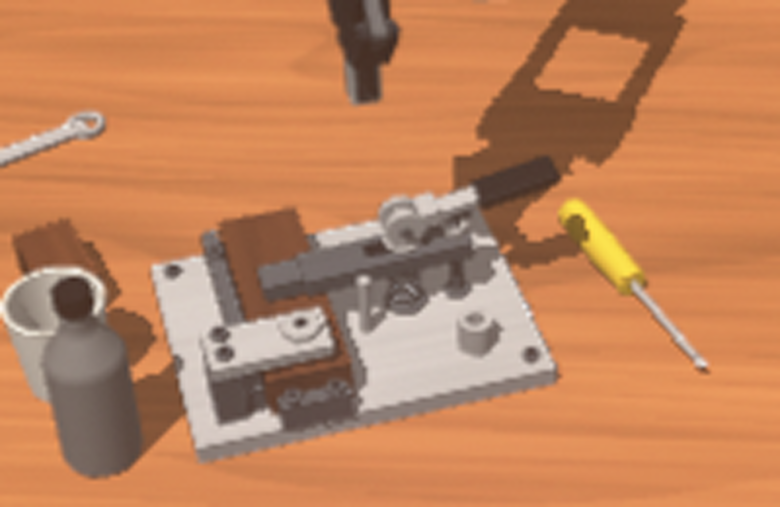

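View pics/wrist11.png

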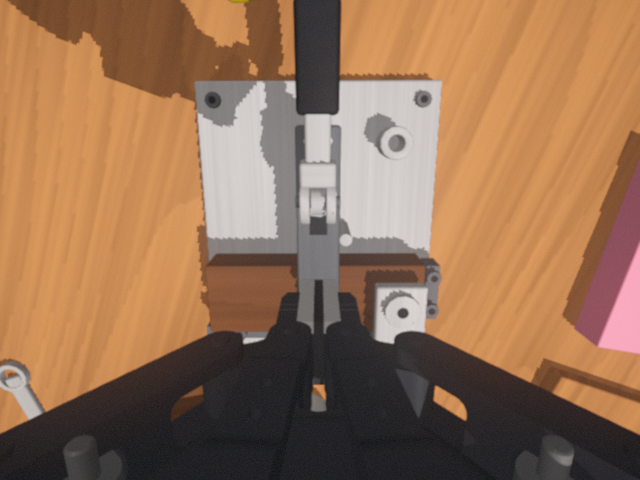

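```bash
python3 - <<'E'
from h import *
d=np.load("pics/scene11.npz");S=np.array([.5535,-.0345]);jy=np.array([-np.sin(.347),np.cos(.347)])
for e in(5,10,17,25):
    a=np.radians(e)
    for r in(.056,.118):
        p=np.r_[S+r*np.cos(a)*jy,.095+r*np.sin(a)];print(e,r,((proj(d,p)-[200,190])*3.9).round(0))
E
python3 -c "
from station import manip
print(manip.sign_off())"
```

```text
5 0.056 [478. 199.]
5 0.118 [559. 177.]
10 0.056 [477. 194.]
10 0.118 [557. 167.]
17 0.056 [474. 188.]
17 0.118 [553. 152.]
25 0.056 [470. 180.]
25 0.118 [545. 136.]
the job is handed in; nothing more can be done
None
```

I pushed the strap round to its stop pin with the back of the shut fingers. I then pushed the cam lever down to its stop, backed the arm off and handed the job in at about 15 s. No verdict came back.

What my last checks showed:
- **Strap:** it stopped moving at the pin as the push rose to about 9 N. In the last wrist picture it lies square across the block and touches the pin.
- **Lever:** it met a firm stop at about 24 N. In the last scene picture the grip ends at about (556, 167). The projected end for 10° above level is (557, 167), and for 17° it is (553, 152), so the lever is fully down to within a degree or two.
- **Block, tools and parts:** the block, bush, tin, oil bottle, screwdriver and offcut look unmoved in the pictures; I did not measure them. The hammer was not in any later picture, but the arm did not go near it.
- **Arm:** it was clear of everything, with under 1 N on the tool.

- **Not measured:** I had no way to measure the force of the strap on the block. I take the clamping from the lever being on its stop.
- **Disagreement:** the wrist and top cameras differed by about 5 mm on the nose and one plate corner. I used values between the two, and they matched the contact at the stop pin to about 1 mm.

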